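# Find the loaded calibration-weight pot by its heft and hold it up

### The arm

A 6-joint arm with a two-finger parallel gripper is mounted at the origin on the work surface. World frame = base frame: x ahead of the robot, y to its left, z up, the work surface at z = 0. Lengths are in m, angles in rad, forces in N, time in s.
With the tool pointing down it reaches from about 0.3 to 0.825 m from the base axis. Payload 5.4 kg.
Tool frame: the origin (TCP) lies at the very end of the fingers, on their centre line; the grasp point (between the pads) lies 19 mm behind it; z points along the fingers, x is the direction in which the jaws open and shut, and the axes are right-handed (so a half turn about z gives the same grasp; the last joint's range is limited). The gripper opens to 92 mm and grips with 3 to 60 N. Pads are 20 mm wide; open, the fingers measure 128 mm over their backs; the gripper's body (75 mm by 189 mm) begins 69 mm behind the grasp point.
Start: joints at [1.052, 0.158, 1.597, -0, 1.386, -0.21], TCP at [0.175, 0.548, 0.215] pointing down, gripper open.
Joint ranges: [-2.91, 2.91], [-0.94, 2.29], [0.18, 2.7], [-1.29, 4.43], [0.17, 2.64], [-3, 3]. Speed limits (rad/s): [2.57, 2.57, 3.14, 3.14, 3.14, 3.14].

### API

Orientations are given as a rotation vector (axis times angle).
In Python, from workcell import bot gives the robot as it stands. Calls block until the motion is done:
- bot.goto(position, orientation): joint-space move of the TCP to a pose.
- bot.line_to(position, rot=None, max_speed=0.15): straight line of the TCP; rot=None keeps the orientation; max_speed is the mean speed in m/s.
- bot.set_joints(angles): joint-space move.
- bot.set_gripper(opening, newtons=None): opening from 0.0 (shut) to 1.0 (fully open); newtons is the grip in N (None keeps the last); returns when the fingers have stopped.
- bot.hold(seconds).
- bot.inverse_kinematics(position, orientation): joint angles nearest the present ones, or None.
- bot.read_camera(name): name is "side" or "top"; returns a dict with "pixels" (480x640x3 uint8, blue, green, red), "fx", "fy", "cx", "cy" (pixels), "R" (3x3) and "t" (3): a world point X has camera coordinates R X + t. Camera axes: x right, y down, z forward; pixel columns grow to the right and rows downward; lengths in m; the calibration is good to about 2 mm. A picture is of the moment at which its call begins. There is no depth.
A pose or a line that the arm cannot do raises bot.MotionError and nothing moves.
- bot.job_done(): hands the job in, once; it reports no verdict.
Readings, each from a call of its own:
- bot.current_clock(): time.
- bot.current_joints(): joint angles.
- bot.current_joint_vel(): joint speeds.
- bot.current_effort(): joint torques, N m.
- bot.current_ee_pos(): TCP position.
- bot.current_tool_rot(): TCP orientation.
- bot.current_contact_force(): force on the tool from outside, world axes, zero at the start.
- bot.current_ft_torque(): the same for the moment, N m.
- bot.current_opening(): opening from 0.0 (shut) to 1.0 (fully open).
Only numpy, scipy, OpenCV 4.12 (cv2) and the standard library are available. Lean on these libraries where they do the work, as an engineer would, in place of code of your own. Each camera call takes 0.05 s, during which the arm holds its last target.

### The job

Open the weight case by its lid handle until the lid stands upright, and leave it standing there by itself. One of the two alike screw-top pots inside holds its calibration weight and the other only a foam plug: lift the left pot clear of its well to feel its weight and set it back down in its well, let it go, then lift the right one likewise to tell which is heavier. Finish while holding the heavier pot in the gripper, upright and still over the case at least 20 cm above the bench, with the lighter pot standing in its own well (set pots down, never drop them) and the glassware and scoop left undisturbed.

Things in the scene. Friction and masses are not known exactly. Their poses are not given: they have to be found in the camera images.
- case: aluminium-edged dark case for calibration weights, fixed to the bench: base 200 mm deep (its x) by 320 mm wide (its y) by 75 mm high, walls 5 mm. Origin: centre of its underside, on the bench. Its x axis points from the front (handle side, towards the robot) to the hinge side, y to the left as the robot sees it, z up. Inside is a foam bed whose top is 28 mm above the bench, with two square wells 60 mm wide and 18 mm deep
- case_lid (a joint): the lid's hinge angle, rad: 0 shut, 1.57 upright, stop at 2.0. The lid (200 x 320 mm, 30 mm deep, 0.5 kg) turns up and away from the robot about a stiff hinge along the case's y axis, on the top edge of the far wall; it stays where it is left and takes about 5 N at the handle to raise. It starts shut or ajar
- case_hinge (a point): point on the hinge axis, half-way along the case: 100 mm behind the case's centre (case +x), 75 mm above the bench
- lid_handle (a point): middle of the round handle bar on the lid's front edge: 12 mm thick, parallel to the hinge, 106 mm free length between its two posts, 40 mm clear of the lid's edge. 240 mm from the hinge axis (with the lid shut, 14 mm above hinge height); it can be pinched across from above and turns between the pads while the lid swings
- well_left (a point): centre of the floor of the left well (case y +70 mm, x -15 mm), 10 mm above the bench
- well_right (a point): centre of the floor of the right well (case y -70 mm, x -15 mm), 10 mm above the bench
- pot_left_mid (a point): centre, half-way up, of the left pot: a shut white plastic screw-top pot, 52 mm across and 84 mm tall, its top 26 mm a grey cap 51 mm across; stands upright on the floor of the left well, its z axis up. Empty pot about 90 g; what is in it is not visible; the weight adds 220 to 390 g, the foam plug about 15 g. Which pot holds the weight changes from run to run
- pot_right_mid (a point): centre, half-way up, of the right pot, the same outside in every way; stands in the right well
- beaker: bystander: glass beaker 72 mm across, 95 mm tall, origin centre of underside
- measuring_cylinder: bystander: glass measuring cylinder 205 mm tall on a 68 mm foot, origin centre of underside
- amber_bottle: bystander: amber glass reagent bottle 94 mm across, 235 mm tall, origin centre of underside
- scoop: bystander: steel scoop 185 mm long, 46 mm wide, lying on the bench; origin on the bench near its middle, handle towards its -x

How it is judged:
By the outcome, as a careful person would: the job done as asked, in the order asked, and still so for the second after the job is handed in, while the arm keeps its last pose, push and grip.
It also fails if it takes over 72 s, if anything falls off the work surface, if the arm or the gripper's body presses on something with over 40 N, if the wrist force passes 120 N, or if a joint passes its speed limit or range.

## Working session

There is one attempt and no reset: what is moved stays moved. The work goes in short steps, each a Python script; the robot and the scene stay as the last script left them, time stands still between calls to the robot, and variables do not carry over. Pictures are saved under pics/ and viewed, and the job is handed in when it is done.

```bash
mkdir -p pics; ls; python3 - <<'E'
from workcell import bot
import cv2,numpy as np
for n in("side","top"):
    d=bot.read_camera(n); cv2.imwrite(f"pics/{n}0.png",d["pixels"])
    R=np.array(d["R"]);t=np.array(d["t"]);print(n,d["fx"],d["cx"],d["cy"],(-R.T@t).round(3),R.round(3).tolist())
print(bot.current_clock(),bot.current_ee_pos(),bot.current_tool_rot(),bot.current_contact_force())
E
```

```text
pics
side 479.83427371512215 322.9813352390819 235.2599733449303 [ 0.345 -0.88   0.741] [[0.969, -0.249, 0.005], [-0.141, -0.564, -0.814], [0.205, 0.787, -0.581]]
top 587.1328313703916 319.98647144815465 239.55781352098515 [0.424 0.008 1.753] [[-0.019, -1.0, 0.009], [-0.995, 0.018, -0.1], [0.099, -0.011, -0.995]]
0.1 [0.17450914 0.54731231 0.21376403] [ 2.53610627e+00  1.85297466e+00 -2.34052290e-03] [-1.04806051 -0.02537991  0.17334199]
```

View pics/side0.png

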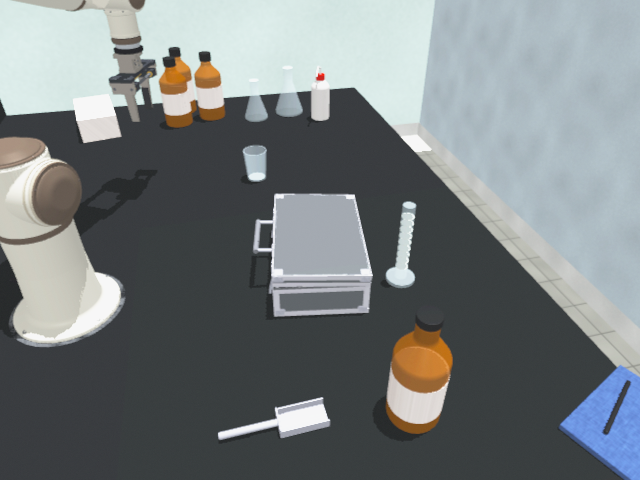

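View pics/top0.png

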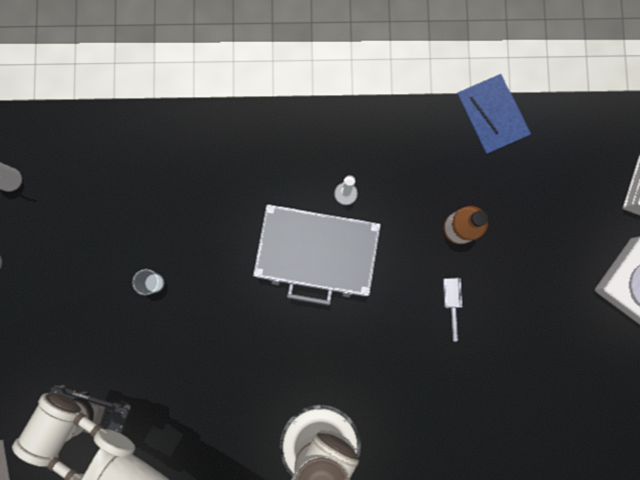

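The side view shows the case with handle at about (258,237), and the scoop, amber bottle and cylinder around it. The top view has lid corners near (268,206), (380,222), (371,296), (254,276) and the handle at about (311,296). I'll zoom in to get precise corners.

```bash
python3 - <<'E'
import cv2,numpy as np
a=cv2.imread("pics/side0.png")[170:330,230:440];b=cv2.imread("pics/top0.png")[165:315,235:395]
cv2.imwrite("pics/zs.png",cv2.resize(a,None,fx=3.8,fy=3.7,interpolation=2)[:600,:800]);cv2.imwrite("pics/zt.png",cv2.resize(b,None,fx=4,fy=4,interpolation=2))
E
```

```text
(no output)
```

View pics/zs.png

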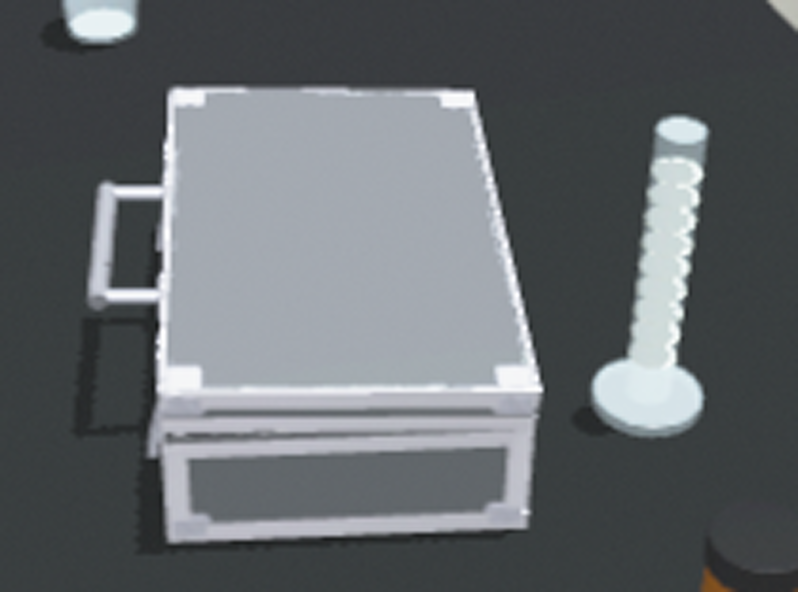

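View pics/zt.png

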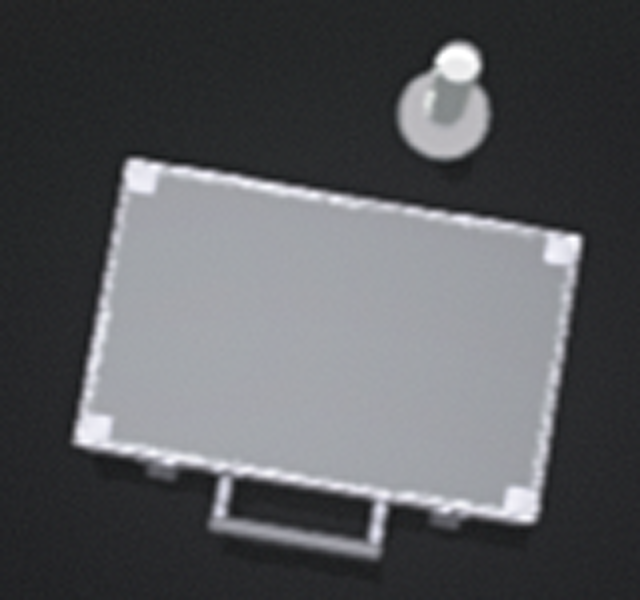

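```bash
cat > h.py <<'E'
from workcell import bot
import cv2,numpy as np,time
def cam(n): 
    d=bot.read_camera(n); d["R"]=np.array(d["R"]);d["t"]=np.array(d["t"]);return d
def ray(d,p):
    v=d["R"].T@np.array([(p[0]-d["cx"])/d["fx"],(p[1]-d["cy"])/d["fy"],1.]);return -d["R"].T@d["t"],v/np.linalg.norm(v)
def plane(d,p,z):
    o,v=ray(d,p);return o+v*(z-o[2])/v[2]
def tri(d1,p1,d2,p2):
    A=0;b=0
    rs=[ray(d1,p1),ray(d2,p2)]
    for o,v in rs:
        P=np.eye(3)-np.outer(v,v);A=A+P;b=b+P@o
    X=np.linalg.solve(A,b);return X,max(np.linalg.norm((np.eye(3)-np.outer(v,v))@(X-o)) for o,v in rs)
def proj(d,X):
    c=d["R"]@np.asarray(X)+d["t"];return np.array([d["fx"]*c[0]/c[2]+d["cx"],d["fy"]*c[1]/c[2]+d["cy"]])
E
python3 - <<'E'
from h import *
s=cam("side");t=cam("top")
S=lambda u,v:((u+.5)/3.8-.5+230,(v+.5)/3.7-.5+170)
T=lambda u,v:((u+.5)/4-.5+235,(v+.5)/4-.5+165)
pts=dict(FL=((127,159),(475,91)),FR=((581,234),(541,388)),NR=((541,522),(158,390)),NL=((74,445),(170,88)),HL=((212,522),(107,185)),HR=((381,548),(98,300)),cylTop=((458,62),(682,131)))
for k,(a,b) in pts.items():
    X,e=tri(t,T(*a),s,S(*b));print(k,X.round(4),round(e,4))
print("base NR,FR",plane(s,S(167,543),0),plane(s,S(527,526),0))
print("cyl foot",plane(t,T(444,114),.01),plane(s,S(647,395),.01))
print("lid corners NR/FR/NL/FL at z .105",[plane(t,T(*pts[k][0]),.105).round(4) for k in("NR","FR","NL","FL")])
E
```

```text
FL [0.6934 0.1397 0.105 ] 0.0016
FR [ 0.6316 -0.18    0.1086] 0.0003
NR [ 0.4302 -0.1452  0.1199] 0.0002
NL [0.4907 0.1782 0.1143] 0.001
HL [0.4347 0.0834 0.1041] 0.0002
HR [ 0.4134 -0.0343  0.1019] 0.0007
cylTop [ 0.738  -0.0903  0.2047] 0.0006
base NR,FR [ 0.429365   -0.14021858  0.        ] [ 0.63133757 -0.1766825   0.        ]
cyl foot [ 0.73723421 -0.09093886  0.01      ] [ 0.7370708 -0.093368   0.01     ]
lid corners NR/FR/NL/FL at z .105 [array([ 0.43  , -0.1465,  0.105 ]), array([ 0.6324, -0.1805,  0.105 ]), array([0.49  , 0.1792, 0.105 ]), array([0.6919, 0.1401, 0.105 ])]
```

The lid is ajar by about 0.055 rad and the case yaw is about -10.4°. Next is grasping the handle, once I've checked the IK.

```bash
cat >> h.py <<'E'
from scipy.spatial.transform import Rotation as Ro
YAW=np.deg2rad(-10.4); C=np.array([.5602,-.001,0])
Rz=Ro.from_euler('z',YAW).as_matrix()
def W(x,y,z): return C+Rz@np.array([x,y,z])
def down(ang): # tool x at world angle ang, z down
    x=np.array([np.cos(ang),np.sin(ang),0]);z=np.array([0,0,-1.]);return Ro.from_matrix(np.c_[x,np.cross(z,x),z]).as_rotvec()
def bar(th): return W(.1-.24*np.cos(th)+.014*np.sin(th),0,.075+.24*np.sin(th)+.014*np.cos(th))
G=np.array([0,0,-.019])
def st(m=""): print(m,round(bot.current_clock(),2),np.round(bot.current_ee_pos(),4),"F",np.round(bot.current_contact_force(),2),"op",round(bot.current_opening(),3))
E
python3 - <<'E'
from h import *
for off in(0,np.pi,np.pi/2,-np.pi/2):
  r=down(YAW+off)
  for p in (bar(.055)+[0,0,.1],bar(.055)+G,bar(.8)+G,bar(1.57)+G,W(-.015,.07,.037),W(-.015,.07,.3),W(-.015,-.07,.037),W(-.015,-.07,.3)):
    q=bot.inverse_kinematics(p,r); print(round(off,2),p.round(3),None if q is None else np.round(q,2))
E
```

```text
0 [0.424 0.024 0.202] [-0.23 -0.24  2.01 -0.    1.37 -0.05]
0 [0.424 0.024 0.083] [-0.23 -0.09  2.13 -0.    1.1  -0.05]
0 [0.504 0.009 0.238] [-0.22 -0.04  1.76 -0.    1.42 -0.04]
0 [ 0.672 -0.022  0.296] [-0.21  0.38  1.18 -0.    1.59 -0.03]
0 [0.558 0.071 0.037] [-0.09  0.33  1.77 -0.    1.04  0.09]
0 [0.558 0.071 0.3  ] [-0.09  0.08  1.51 -0.    1.55  0.09]
0 [ 0.533 -0.067  0.037] [-0.35  0.27  1.84 -0.    1.03 -0.17]
0 [ 0.533 -0.067  0.3  ] [-0.35  0.02  1.58 -0.    1.54 -0.17]
3.14 [0.424 0.024 0.202] None
3.14 [0.424 0.024 0.083] None
3.14 [0.504 0.009 0.238] None
3.14 [ 0.672 -0.022  0.296] None
3.14 [0.558 0.071 0.037] None
3.14 [0.558 0.071 0.3  ] None
3.14 [ 0.533 -0.067  0.037] [-0.35  0.27  1.84 -0.    1.03  2.97]
3.14 [ 0.533 -0.067  0.3  ] [-0.35  0.02  1.58  0.    1.54  2.97]
1.57 [0.424 0.024 0.202] [-0.23 -0.24  2.01 -0.    1.37 -1.62]
1.57 [0.424 0.024 0.083] [-0.23 -0.09  2.13 -0.    1.1  -1.62]
1.57 [0.504 0.009 0.238] [-0.22 -0.04  1.76 -0.    1.42 -1.61]
1.57 [ 0.672 -0.022  0.296] [-0.21  0.38  1.18 -0.    1.59 -1.6 ]
1.57 [0.558 0.071 0.037] [-0.09  0.33  1.77 -0.    1.04 -1.48]
1.57 [0.558 0.071 0.3  ] [-0.09  0.08  1.51 -0.    1.55 -1.48]
1.57 [ 0.533 -0.067  0.037] [-0.35  0.27  1.84 -0.    1.03 -1.74]
1.57 [ 0.533 -0.067  0.3  ] [-0.35  0.02  1.58 -0.    1.54 -1.74]
-1.57 [0.424 0.024 0.202] [-0.23 -0.24  2.01 -0.    1.37  1.52]
-1.57 [0.424 0.024 0.083] [-0.23 -0.09  2.13 -0.    1.1   1.52]
-1.57 [0.504 0.009 0.238] [-0.22 -0.04  1.76 -0.    1.42  1.53]
-1.57 [ 0.672 -0.022  0.296] [-0.21  0.38  1.18 -0.    1.59  1.54]
-1.57 [0.558 0.071 0.037] [-0.09  0.33  1.77 -0.    1.04  1.66]
-1.57 [0.558 0.071 0.3  ] [-0.09  0.08  1.51 -0.    1.55  1.66]
-1.57 [ 0.533 -0.067  0.037] [-0.35  0.27  1.84 -0.    1.03  1.4 ]
-1.57 [ 0.533 -0.067  0.3  ] [-0.35  0.02  1.58 -0.    1.54  1.4 ]
```

```bash
python3 - <<'E'
from h import *
r=down(YAW)
bot.set_gripper(.31,25)
bot.goto(bar(.055)+[0,0,.10],r); st()
bot.line_to(bar(.055)+[0,0,.022],max_speed=.12); st("pre")
cv2.imwrite("pics/side1.png",cam("side")["pixels"][100:340,150:450]);cv2.imwrite("pics/top1.png",cam("top")["pixels"][160:360,200:440])
E
```

```text
3.31 [0.4237 0.0246 0.2022] F [0.07 0.96 0.1 ] op 0.309
pre 4.11 [0.4242 0.024  0.1248] F [ 0.85  0.66 -0.19] op 0.308
```

View pics/side1.png

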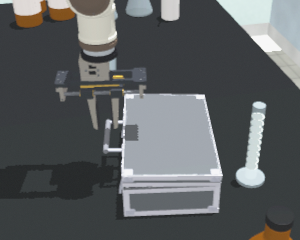

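View pics/top1.png

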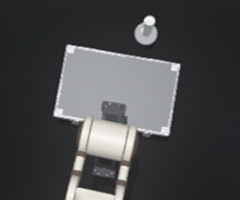

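The fingers, with tips near (97,128) and (117,122) in the side crop, straddle the bar at about (105,140). I'll descend and pinch.

```bash
python3 - <<'E'
from h import *
bot.line_to(bar(.055)+G,max_speed=.06); st("down")
bot.set_gripper(0.0,25); st("grip")
cv2.imwrite("pics/side2.png",cam("side")["pixels"][150:330,180:420])
E
```

```text
down 5.04 [0.4238 0.024  0.0834] F [0.44 0.19 0.28] op 0.31
grip 5.44 [0.4243 0.0239 0.0836] F [ 1.31 -0.24  0.63] op 0.126
```

View pics/side2.png

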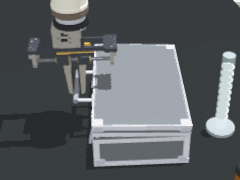

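The bar is pinched: the opening is 11.6 mm and there is almost no side force. Next is swinging the lid.

```bash
python3 - <<'E'
from h import *
for th in np.linspace(.055,1.57,10)[1:]:
    bot.line_to(bar(th)+G,max_speed=.12); st(round(th,2))
    if np.linalg.norm(bot.current_contact_force())>40: break
cv2.imwrite("pics/side3.png",cam("side")["pixels"][60:330,150:500])
E
```

```text
0.22 5.97 [0.4311 0.0226 0.1225] F [-0.17 -0.68  0.39] op 0.117
0.39 6.46 [0.4442 0.0201 0.1604] F [-6.67 -0.13  4.26] op 0.12
0.56 6.94 [0.4629 0.0166 0.1955] F [-1.419e+01 -1.000e-02  1.020e+01] op 0.122
0.73 7.42 [0.488  0.0118 0.2281] F [-21.01  -0.53  19.54] op 0.121
0.9 7.91 [0.5205 0.0057 0.2564] F [-17.2    0.77  23.  ] op 0.121
1.06 8.39 [ 0.5572 -0.0013  0.2776] F [-8.32 -1.34 19.2 ] op 0.122
1.23 8.88 [ 0.5953 -0.0086  0.2914] F [-2.38 -3.72 13.03] op 0.118
1.4 9.36 [ 0.6345 -0.0161  0.2982] F [ 1.03 -4.71  8.61] op 0.124
1.57 9.84 [ 0.6741 -0.0237  0.2981] F [ 2.28 -5.13  4.31] op 0.121
```

View pics/side3.png

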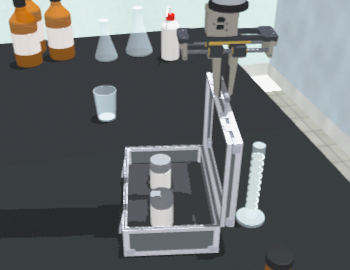

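The lid looks near upright and the pots are visible. I'll release, retreat straight up, then measure.

```bash
python3 - <<'E'
from h import *
bot.set_gripper(.4,25); st("rel")
p=np.array(bot.current_ee_pos())
bot.line_to(p+[0,0,.06],max_speed=.12)
bot.goto(W(-.10,.07,.30),down(YAW-np.pi/2)); st("away")
s=cam("side");t=cam("top")
a=s["pixels"][100:330,250:430];b=t["pixels"][160:310,235:395]
cv2.imwrite("pics/zs4.png",cv2.resize(a,None,fx=2.6,fy=2.6,interpolation=2));cv2.imwrite("pics/zt4.png",cv2.resize(b,None,fx=4,fy=4,interpolation=2))
cv2.imwrite("pics/side4.png",s["pixels"]);cv2.imwrite("pics/top4.png",t["pixels"])
for th in (1.47,1.57,1.67):
  print(th,"HL/HR side",proj(s,bar(th)+Rz@[0,.059,0]).round(1),proj(s,bar(th)-Rz@[0,.059,0]).round(1), "top",proj(t,bar(th)).round(1))
E
```

```text
rel 10.44 [ 0.6721 -0.0213  0.2958] F [0.53 0.6  0.47] op 0.398
away 12.6 [0.4747 0.0857 0.2999] F [-0.67  0.72  0.47] op 0.4
1.47 HL/HR side [356.8 135. ] [364.4 159.7] top [323.2 207. ]
1.57 HL/HR side [367.8 134.8] [376.5 159.5] top [324.7 197.6]
1.67 HL/HR side [378.6 135.7] [388.4 160.3] top [326.3 188.4]
```

View pics/zs4.png

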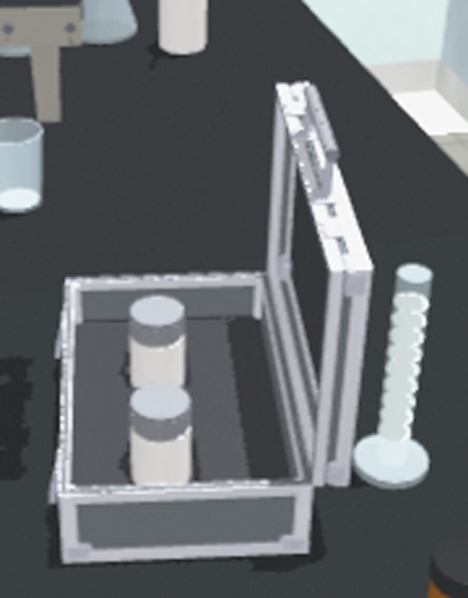

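View pics/zt4.png

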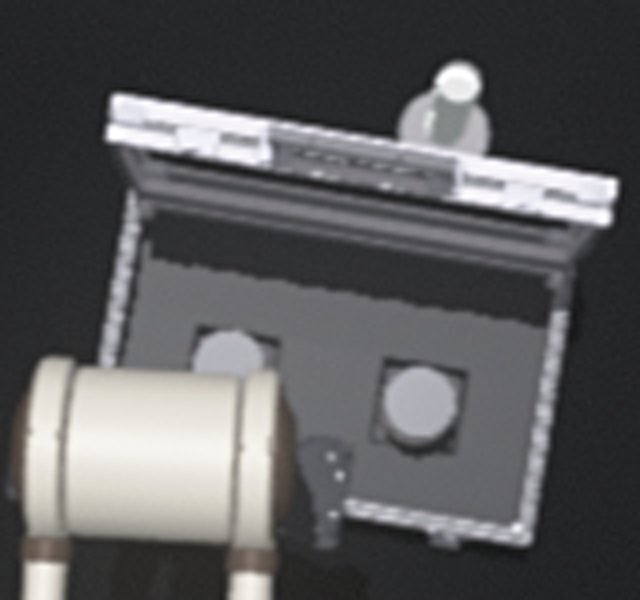

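```bash
python3 - <<'E'
from h import *
s=cam("side");t=cam("top")
S=lambda u,v:((u+.5)/2.6-.5+250,(v+.5)/2.6-.5+100)
T=lambda u,v:((u+.5)/4-.5+235,(v+.5)/4-.5+160)
for n,a,b,y in(("L",(229,367),(157,311),.07),("R",(420,401),(160,402),-.07)):
    X,e=tri(t,T(*a),s,S(*b));print(n,X.round(4),round(e,4),"top@.094",plane(t,T(*a),.094).round(4),"side",plane(s,S(*b),.094).round(4),"pred well",W(-.015,y,.01).round(4))
print("lid handle",*tri(t,T(363,161),s,[374.6,146.6]))
# foam/well corners right in top (z .028)
cs=[(388,357),(467,374),(453,454),(371,440)]
print("wellR",np.mean([plane(t,T(*c),.028) for c in cs],0).round(4))
E
```

```text
L [0.5588 0.07   0.0937] 0.0011 top@.094 [0.5577 0.0702 0.094 ] side [0.5599 0.0694 0.094 ] pred well [0.5581 0.0706 0.01  ]
R [ 0.5311 -0.0647  0.0926] 0.0 top@.094 [ 0.531  -0.0646  0.094 ] side [ 0.5307 -0.0664  0.094 ] pred well [ 0.5328 -0.0671  0.01  ]
lid handle [ 0.67134048 -0.02448989  0.3156377 ] 0.005215743341260813
wellR [ 0.5315 -0.0672  0.028 ]
```

Cap positions triangulate within about 2 mm of the predicted wells, and the cap tops are at 93 mm, as expected. Next is lifting and weighing the left pot.

```bash
cat >> h.py <<'E'
PL=np.array([.5583,.0703,0]);PR=np.array([.5317,-.0663,0])
RP=down(YAW-np.pi/2)
def fz(n=12):
    F=[]
    for _ in range(n): bot.hold(.05);F.append(bot.current_contact_force())
    F=np.array(F);return F.mean(0).round(3),F.std(0).round(3)
def lift(P,F=30):
    bot.set_gripper(1.0,F)
    bot.goto(P+[0,0,.17],RP); st("above")
    bot.line_to(P+[0,0,.10],max_speed=.1); print("free",fz())
    bot.line_to(P+[0,0,.037],max_speed=.08); st("at")
    bot.set_gripper(0.,F); st("gripped")
    bot.line_to(P+[0,0,.107],max_speed=.07); bot.hold(.3); print("loaded",fz()); st("up")
E
python3 - <<'E'
from h import *
lift(PL)
s=cam("side");t=cam("top")
cv2.imwrite("pics/side5.png",s["pixels"][100:340,200:450])
E
```

```text
above 14.38 [0.5586 0.0704 0.171 ] F [-0.36  0.5  -0.86] op 0.999
free (array([-0.1  ,  0.096, -0.049]), array([0.474, 0.437, 0.359]))
at 16.77 [0.5589 0.0702 0.0375] F [-0.31 -0.17  0.25] op 0.998
gripped 17.45 [0.5583 0.0703 0.0371] F [-0.15  1.34  0.07] op 0.563
loaded (array([-0.053,  0.191, -3.061]), array([0.36 , 0.392, 0.571]))
up 19.5 [0.5583 0.0703 0.107 ] F [-0.44 -0.36 -3.25] op 0.562
```

View pics/side5.png

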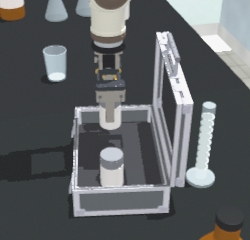

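The left pot reads about 3.0 N (≈310 g). I'll set it back and let go, then lift the right one.

```bash
python3 - <<'E'
from h import *
bot.line_to(PL+[0,0,.046],max_speed=.07); st("near")
z=.046
while z>.0355:
    z-=.0015; bot.line_to(PL+[0,0,z],max_speed=.02)
    f=np.mean([bot.current_contact_force()[2] for _ in range(3)]); print(round(z,4),round(f,2))
    if f>1.5: break
bot.set_gripper(.72,30); bot.set_gripper(1.0); st("released"); bot.hold(.2)
bot.line_to(PL+[0,0,.17],max_speed=.12)
bot.goto(PR+[0,0,.17],RP); st("overR")
t=cam("top");s=cam("side")
cv2.imwrite("pics/side6.png",cv2.resize(s["pixels"][180:330,230:430],None,fx=3,fy=3,interpolation=2));cv2.imwrite("pics/top6.png",cv2.resize(t["pixels"][170:310,240:400],None,fx=3,fy=3,interpolation=2))
E
```

```text
near 20.62 [0.5589 0.0703 0.0466] F [-0.2  -0.35 -2.93] op 0.566
0.0445 -2.9
0.043 -2.62
0.0415 -4.11
0.04 -3.2
0.0385 -1.84
0.037 -2.49
0.0355 8.58
released 23.33 [0.5583 0.0703 0.0355] F [-0.49 -0.19 -0.18] op 0.998
overR 25.43 [ 0.5315 -0.066   0.1696] F [-0.5  -0.07  0.36] op 0.996
```

View pics/side6.png

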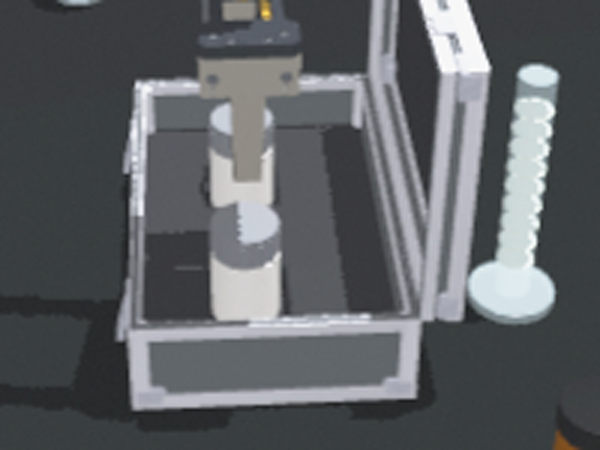

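View pics/top6.png

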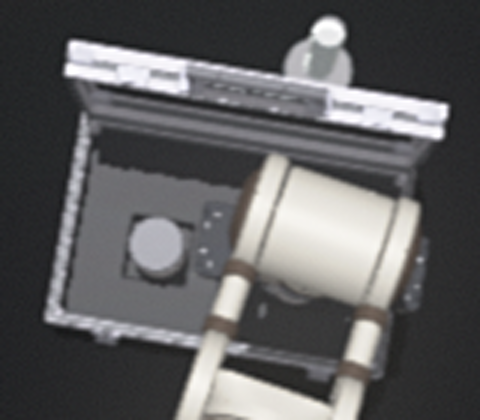

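The left pot is back upright in its well: its cap is at (157,247) in the top crop, inside the square well. Now the right pot.

```bash
python3 - <<'E'
from h import *
lift(PR)
s=cam("side")
cv2.imwrite("pics/side7.png",s["pixels"][100:340,200:450])
E
```

```text
above 25.99 [ 0.5318 -0.0661  0.17  ] F [ 0.1  -0.67  0.1 ] op 1.001
free (array([ 0.023, -0.136, -0.229]), array([0.489, 0.655, 0.67 ]))
at 28.38 [ 0.5322 -0.0665  0.0375] F [ 0.62  0.5  -0.76] op 1.001
gripped 29.06 [ 0.5318 -0.0663  0.0371] F [-0.66  0.6   0.51] op 0.564
loaded (array([ 0.289,  0.104, -0.946]), array([0.338, 0.521, 0.259]))
up 31.11 [ 0.5317 -0.0663  0.107 ] F [ 0.21  0.84 -1.18] op 0.568
```

View pics/side7.png

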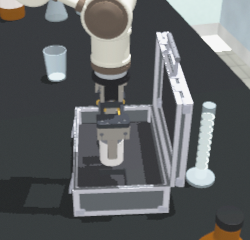

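The right pot reads about 0.9 N, so the left is heavier. I'll set the right one back, check it, then take the left.

```bash
python3 - <<'E'
from h import *
bot.line_to(PR+[0,0,.046],max_speed=.07)
z=.046
while z>.0355:
    z-=.0015; bot.line_to(PR+[0,0,z],max_speed=.02)
    f=np.mean([bot.current_contact_force()[2] for _ in range(3)])
    if f>2.5: break
print(z,f)
bot.set_gripper(.72,30); bot.set_gripper(1.0); st("released"); bot.hold(.2)
bot.line_to(PR+[0,0,.17],max_speed=.12)
bot.goto(PL+[0,0,.17],RP); st("overL")
t=cam("top");s=cam("side")
cv2.imwrite("pics/side8.png",cv2.resize(s["pixels"][180:330,230:430],None,fx=3,fy=3,interpolation=2));cv2.imwrite("pics/top8.png",cv2.resize(t["pixels"][170:310,240:400],None,fx=3,fy=3,interpolation=2))
E
```

```text
0.03549999999999999 10.696707707821849
released 34.89 [ 0.5317 -0.0663  0.0355] F [-0.13  0.19 -0.21] op 0.997
overL 36.98 [0.5579 0.0703 0.1693] F [-0.15  0.5  -0.09] op 1.0
```

View pics/side8.png

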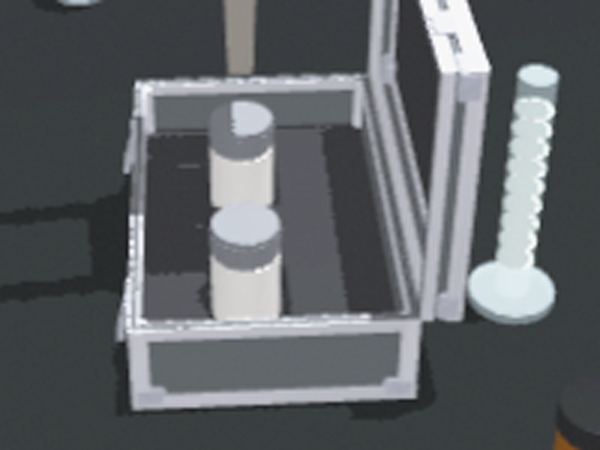

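View pics/top8.png

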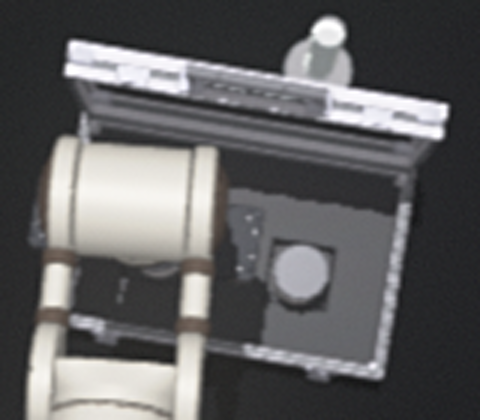

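Both pots are upright in their wells; the right cap is at (300,272) in the top crop. Final lift of the left pot.

```bash
python3 - <<'E'
from h import *
lift(PL,35)
bot.line_to(PL+[0,0,.30],max_speed=.1); bot.hold(.8); st("high"); print(fz(8),np.abs(bot.current_joint_vel()).max())
t=cam("top");s=cam("side")
cv2.imwrite("pics/side9.png",s["pixels"]);cv2.imwrite("pics/top9.png",t["pixels"])
E
```

```text
above 37.55 [0.5583 0.0701 0.1701] F [-0.48 -0.07  0.39] op 1.003
free (array([ 0.175, -0.038, -0.074]), array([0.386, 0.526, 0.505]))
at 39.93 [0.5588 0.0703 0.0375] F [ 0.26  0.37 -0.05] op 0.997
gripped 40.62 [0.5583 0.0703 0.0371] F [-0.55 -0.39  0.91] op 0.56
loaded (array([-0.112, -0.06 , -3.055]), array([0.325, 0.443, 0.549]))
up 42.67 [0.5583 0.0703 0.107 ] F [-0.38 -0.59 -3.35] op 0.562
high 45.56 [0.5583 0.0703 0.3   ] F [-0.17  0.02 -2.8 ] op 0.559
(array([-0.156,  0.01 , -3.531]), array([0.431, 0.329, 0.449])) 0.001024834490596499
```

View pics/side9.png

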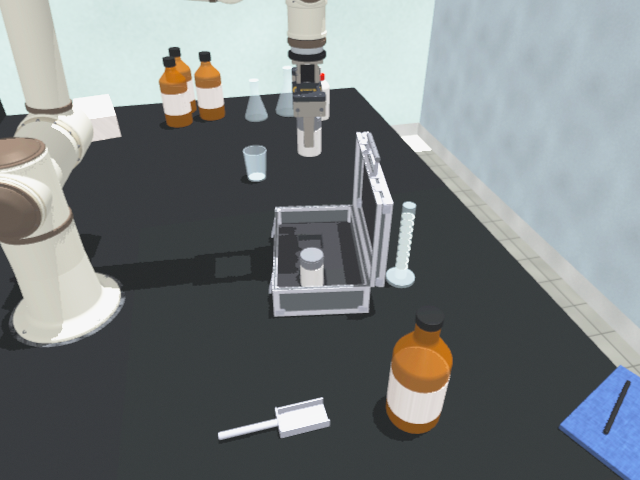

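View pics/top9.png

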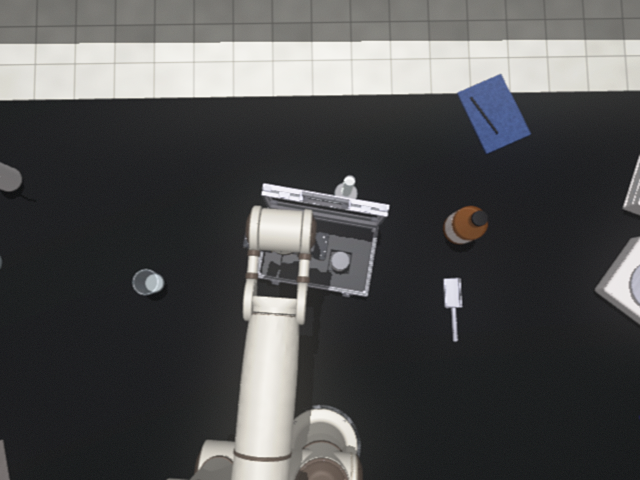

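The pot is held upright, with its bottom at about 0.27 m. The lid is standing, the right pot is in its well at (312,268) in the side view, and the bystanders haven't moved.

```bash
python3 - <<'E'
from workcell import bot
bot.job_done(); print(bot.current_clock(),bot.current_opening())
E
```

```text
the job is handed in; nothing more can be done
the job is handed in; nothing more can be done
```

The job is done and handed in: the lid stands open and the gripper holds the left pot, which is the heavier one. The last reading before hand-in was about 46 s on the robot's clock, against the 72 s limit.

- **Lid:** I pinched the handle bar, swung the lid up and let go. It has stood by itself since. I measured the angle from the pictures: about 1.59 rad in the side view and 1.55 in the top view, so upright to within about 0.03 rad. The two-view fix on the handle middle was loose, with a 5 mm ray mismatch.
- **Weighing:** The left pot read about 3.0 N when lifted and the right about 0.7–0.9 N. The left pot read 3.0 N again on the final lift, so it holds the weight. Both were set back in their wells and let go, each pressed down with about 9–11 N at touchdown, and the pictures showed both upright.
- **Finish:** The left pot is held upright and still over the case, its underside about 0.27 m above the bench. The right pot stands in its well, and the last pictures show the glassware and scoop where they started.
- **Forces:** The highest wrist force I read was about 29 N, during the lid swing. No check failed.

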